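# Set up the serving stand: uncover the bowl, raise it to the mark, clamp and hold

## Robot

A 6-joint arm with a two-finger parallel gripper is mounted at the origin on a cart in front of the work surface, level with it; the furniture and walls round the work are solid. World frame = base frame: x ahead of the robot, y to its left, z up, the work surface at z = 0. Lengths are in mm, angles in rad, forces in N, time in s.
With the tool pointing down it reaches from about 325 to 925 mm from the base axis. Payload 3.1 kg.
Tool frame: the origin (TCP) lies midway between the tips of the shut fingers; the grasp point (between the pads) lies 19 mm behind it; z points along the fingers, y is the line along which they close (so a half turn about z gives the same grasp; the last joint's range is limited). The gripper opens to 85 mm and grips with 20 to 120 N. Pads are 22 mm wide; open, the fingers measure 114 mm over their backs; the gripper's body (76 mm by 85 mm) begins 54 mm behind the grasp point. The pads swing forward as they close: fully open they stand 13 mm farther back than shut.
Start: joints at [1.122, 0.217, 1.613, -0, 1.311, -0.112], TCP at [206.525, 589.904, 231.3] pointing down, gripper open.
Joint ranges: [-2.75, 2.75], [-0.78, 2.1], [0.31, 2.55], [-1.13, 4.27], [0.13, 2.63], [-2.58, 2.58]. Speed limits (rad/s): [2.79, 2.79, 3.14, 3.14, 3.14, 3.14].

## Interface

Orientations are given as a unit quaternion [x, y, z, w].
In Python, from station import read_state, optics, env gives the robot as it stands. The module is installed in compiled form; this text tells all that it offers.
- The arm moves only by the tool move_arm, never from a script. Its arguments are lists of equal length, an entry for each row: "jaw": the opening, from 0 (shut) to 1 (fully open); "linear": the shift along the tool's x, y, z in units of 40 mm (1.0 is 40 mm), a list of three; "twist": the turn, a rotation vector about the tool's x, y, z in units of 10 degrees (1.0 is 10 degrees), a list of three. A call has 1 to 8 rows; each row shifts and turns the commanded pose from where the row before left it, along the tool's axes as they then stand; what a row does not reach is not made up. A row lasts 1/8 s, in which the tool goes at most 62.5 mm and 10.7 degrees, less where a joint would pass 70% of its speed; a pose out of reach is approached as far as the arm can. A call is refused whole if a number of a shift passes 1 or a number of a turn 1, either way. A call with a gripper value outside its range is refused whole. The fingers move at their own pace and stop on an object; "newtons" is the grip in N (left out, the last holds). Time passes only in rows, so rows that do not move let the fingers close. It gives the time, the measured TCP pose, the force, the opening and the grip force at its end, in the units of the state.
- read_state(): the state, without advancing time (a new reading comes with each control period).
- optics.snapshot(name): name is "side" or "top"; returns the picture (480x640x3 uint8, blue, green, red); there is no depth.
- optics.get_calibration(name): a dict with "fovy" (degrees; the focal length in pixels is half the picture's height over the tangent of half this angle, whatever the lens; pixels are square), "cx", "cy" (the principal point, pixels), "dist" ([k1, k2, p1, p2, k3] as OpenCV has them; the pictures are not rectified), "R" (3x3) and "t" (3): a world point X has camera coordinates R X + t. Camera axes: x right, y down, z forward; pixel columns grow to the right and rows downward; lengths in mm; the calibration is good to about 2 mm. A picture is of the moment at which its call begins. get_calibration takes no time and is no camera call.
- env.finish_job(): hands the job in; it is judged then, once.
The state is a dict: "time_s": time; "q": joint angles; "qvel": joint speeds; "joint_torque": joint torques, N m; "eef_pos": TCP position; "tool_rot": TCP orientation; "ft_force": force on the tool from outside, world axes, zero at the start; "ft_torque": the same for the moment, N m; "gripper_width": finger opening in mm; "gripper_force": force on a finger pad.
Only numpy, scipy, OpenCV 4.12 (cv2) and the standard library are available. Lean on these libraries where they do the work, as an engineer would, in place of code of your own. Each camera call takes 0.05 s, during which the arm holds its last target. There are 200 camera calls.

## Task

Set up the serving stand: tip the lid of the bowl on its tray up by the tab, lift it off and lay it on the worktop clear of the stand. Then take the stand's handle together with its still-open clamp lever, raise the tray until the top edge of the sleeve is level with the dark mark band on the post, and, holding it there, squeeze the lever fully closed against the handle. Finish still holding handle and lever pinched at the mark (do not let go), with the bowl upright on the tray and the other things on the worktop left where they are.

Things in the scene. Friction and masses are not known exactly. Their poses are not given: they have to be found in the camera images.
- stand: Serving stand, fixed to the worktop: wooden base board 115x255x12 mm, round steel post 16 mm in diameter with a black cap, top 215 mm above the worktop. Origin: on the worktop under the post's axis; z up. The tray lies on the +y side of the post (axis of the tray 135 mm from the post), the handle sticks out to -x (towards the robot, give or take the stand's yaw).
- lift (a joint): Height of the carriage (sleeve, tray, handle and lever, about 0.35 kg, the bowl comes on top) on the post: 0 at the bottom where it starts, grows upward, to 0.12 m. It is free on the post, has no catch and sinks back if let go; lifting takes about 4 to 7 N. It moves only up and down.
- sleeve_top (a point): On the post's axis at the top edge of the carriage's aluminium sleeve (34 mm in diameter, 70 mm tall); 85 mm above the worktop at lift 0. Axes as the stand's.
- mark_line (a point): On the post's axis at the middle of the dark mark band (5 mm tall) round the post; 145 to 180 mm above the worktop, the height differs each time. The sleeve slides freely over the band.
- handle_bar: Fixed black handle of the carriage, a bar 115 mm long (from 27 to 142 mm in front (-x) of the post's axis), 16 mm thick in y (faces at stand y = +2 and +18 mm), 32 mm tall, its middle 60 mm above the worktop at lift 0. Body origin: on the post's axis at worktop height at lift 0 (rises with the lift). Rigid sideways.
- bar_face (a point): Middle of the handle's outer (stand +y) face where one finger bears: 105 mm in front of the post's axis, at half the height of the bar. Axes as the stand's.
- cam_lever (a joint): Clamp lever's angle to the handle: 0 closed (parallel; handle plus lever then 33 mm over the outer faces); starts open at 0.24 to 0.30 rad, tip swung to stand -y (52 to 56 mm at the grip). Stiff friction hinge, stays where it is: a pinch of 8 to 10 N does not move it, 25 N or more closes it; the gripper's middle must then travel about 10 mm to stand +y, as the handle does not give.
- lever_pad: Steel paddle of the lever, 62 mm long (51 to 113 mm from the pin), 10 mm thick, 28 mm tall, level with the handle. Origin on the lever's upright pin, 26 mm in front (-x) and 10 mm to the -y side of the post's axis; its -x axis runs along the lever to the tip.
- lever_face (a point): Middle of the lever's outer face where the other finger bears, 79 mm from the pin along the lever, at half its height, on the side away from the handle. Axes as lever_pad's.
- tray_centre (a point): Middle of the round tray's floor (100 mm across, rim 6 mm high), 20 mm above the worktop at lift 0.
- bowl: Steel bowl, 104 mm wide at the rim, 42 mm tall, base 76 mm, loose on the tray (about 0.12 kg). Origin: centre of its underside.
- lid: Loose steel lid on the bowl's rim, disc 108 mm across and 3 mm thick, with a plug 82 mm across and 4 mm deep below that sits inside the rim; 0.07 kg. Origin: centre of the plug's underside; disc top 7 mm above it. On the bowl its origin is 38 mm above the bowl's underside. The tab stands on the disc's edge on the lid's -x side, roughly towards the robot.
- lid_tab (a point): Middle of the top edge of the lid's upright tab: tab 8 mm thick (lid x), 26 mm wide (lid y), 25 mm tall above the disc; its middle 45 mm from the lid's axis. Axes as the lid's.
- onion: Bystander: red onion, about 66 mm across, 71 mm tall; loose, origin at its underside's centre. To be left alone.
- tomato: Bystander: tomato, about 70 mm; loose, origin at its underside's centre. To be left alone.
- lemon: Bystander: lemon, 83x58x58 mm; loose, origin at its underside's centre. To be left alone.
- lime: Bystander: lime, 55x47x48 mm; loose, origin at its underside's centre. To be left alone.
- small_bowl: Bystander: empty small steel bowl without a lid, 94 mm wide, 38 mm tall, standing on the worktop; loose, origin at its underside's centre. To be left alone.
Mind the look-alikes: they are no part of the job. What is shaped like the lid but orange is not meant.

How it is judged (in metres and radians):
On the way, in this order (a step that is already met when the one before it is completed fails the run):
1. the lid is tipped up by more than 0.2 rad (11 degrees) while still over the bowl (angle between lid's own z axis and vertical above 0.2 rad and horizontal distance between lid and bowl below 0.06 m and contact force between the fingers and lid above 0.5 N), for 0.1 s.
2. the lid lies on the worktop, let go, at least 110 mm (centre to centre) from the bowl (height (world z) of lid below 0.05 m and horizontal distance between lid and bowl above 0.11 m and contact force between the fingers and lid below 0.1 N and linear speed of lid below 0.05 m/s), for 0.3 s.
3. the carriage is held at the mark (8 mm) by its handle with the lever still open (more than 0.12 rad) (distance between sleeve_top and mark_line below 0.008 m and value of joint cam_lever above 0.12 rad and contact force between the fingers and handle_bar above 1 N), for 0.3 s.
At the end, for the whole second after the job is handed in: Sleeve top within 8 mm of the mark band, lever below 0.05 rad, fingers still pressing on handle and lever (over 2 N each), bowl upright (0.15 rad) and centred (20 mm) on the tray, lid released on the worktop at least 110 mm from the bowl (distance between sleeve_top and mark_line below 0.008 m and value of joint cam_lever below 0.05 rad and contact force between the fingers and handle_bar above 2 N and contact force between the fingers and lever_pad above 2 N and height (world z) of lid below 0.05 m and horizontal distance between lid and bowl above 0.11 m and contact force between the fingers and lid below 0.1 N and distance between bowl and tray_centre below 0.02 m and angle between bowl's own z axis and vertical below 0.15 rad); the arm keeps its last pose, push and grip.
It fails at once if another thing on the worktop was moved by more than 40 mm (distance of any of onion, tomato, lemon, lime, small_bowl from where it was at the start of the episode above 0.04 m).
It fails at once if the bowl was tipped over (angle between bowl's own z axis and vertical above 0.5 rad).
It also fails if it takes over 59 s, if anything falls off the work surface, if the arm or the gripper's body presses on something with over 40 N, if the wrist force passes 120 N, or if a joint passes its speed limit or range.

## Working session

There is one attempt and no reset: what is moved stays moved. The work goes in short steps, Python scripts to look and compute and a tool call to move; the robot and the scene stay as the last step left them, time stands still between calls to the robot, and variables do not carry over. Pictures are saved under pics/ and viewed, at most 10 in all, crops included, and the job is handed in when it is done.

Besides the shell and the picture viewer there is one more tool, called after "Call:" as name(argument=value, ...) on one line, values as JSON. move_arm: Moves the arm, as the interface text tells. Its arguments: {"type":"object","properties":{"jaw":{"type":"array","items":{"type":"number"}},"linear":{"type":"array","items":{"type":"array","items":{"type":"number"}}},"twist":{"type":"array","items":{"type":"array","items":{"type":"number"}}},"newtons":{"type":"number"}},"required":["jaw","linear","twist"]}

```bash
mkdir -p pics
python3 - <<'E'
from station import read_state, optics, env
import cv2,json
for n in("side","top"):
    cv2.imwrite(f"pics/{n}0.png",optics.snapshot(n)); c=optics.get_calibration(n); print(n,{k:(v.tolist() if hasattr(v,'tolist') else v) for k,v in c.items()})
s=read_state();print(s)
E
```

```text
side {'fovy': 51.489536426191556, 'cx': 322.56638799011716, 'cy': 233.69499760193992, 'dist': [-0.03850885833883921, 0.0, 0.0, 0.0, 0.0], 'R': [[0.9536703061201732, -0.30084452440194126, 0.002349332250814637], [-0.10754584051623785, -0.3481899961594377, -0.9312344596083989], [0.28097480209497605, 0.8878379912528304, -0.3644130374668676]], 't': [-601.4561431796807, 162.70584145527621, 995.8068422099467]}
top {'fovy': 51.60707631751175, 'cx': 318.031195972131, 'cy': 245.11208355075632, 'dist': [-0.024415846205950765, 0.0, 0.0, 0.0, 0.0], 'R': [[0.060509456100421556, -0.9981589973282217, -0.004149912667782177], [-0.9724122627694018, -0.0580092971882182, -0.22594094948773877], [0.22528425807881722, 0.017706989931889367, -0.9741321602172]], 't': [-78.14335287469237, 645.7711480511429, 1023.9948141021648]}
{'time_s': 0.1, 'q': array([ 1.12180004e+00,  2.17711207e-01,  1.61482568e+00, -4.30535726e-06,
        1.31131939e+00, -1.12207154e-01]), 'qvel': array([-0.00122481, -0.00208061, -0.00382523, -0.00096072, -0.00113192,
        0.00052271]), 'joint_torque': array([-5.60070148e-04, -3.98076868e+01, -3.04967093e+01, -1.21789094e-04,
        4.31386172e-03, -1.03583352e-05]), 'eef_pos': array([206.18679816, 589.19979578, 230.0515498 ]), 'tool_rot': array([ 1.67599186e-01,  9.85854569e-01, -1.08812173e-03, -3.11438466e-04]), 'ft_force': array([ 1.30387607, -0.01054339, -0.14381103]), 'ft_torque': array([-7.22690139e-06, -2.67092182e-02, -6.80764562e-03]), 'gripper_force': 0.0, 'gripper_width': 85.56792191007202}
```

View pics/side0.png

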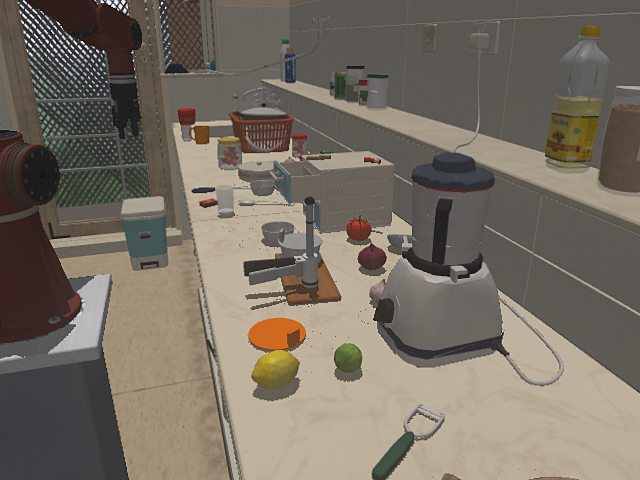

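View pics/top0.png

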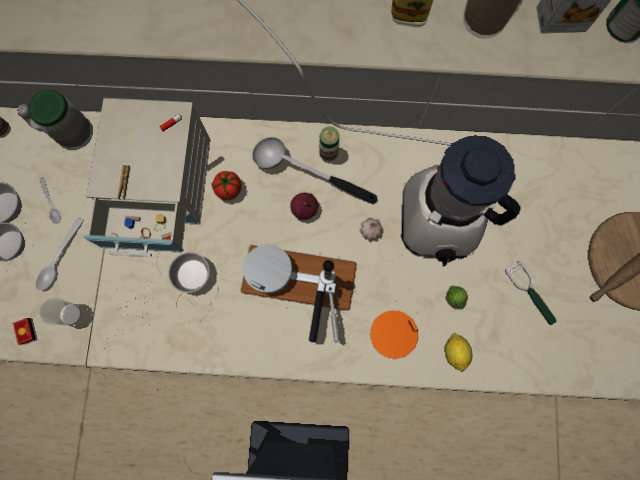

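Side: the stand's post runs from about (309,200) to (310,290), with its handle at (270,267), lidded bowl at (300,243), small bowl at (278,232) and orange disc at (277,334). Top: lidded bowl (268,269), post cap (328,267), handle (317,315), lever (334,318).

Lid candidates in the top view: steel disc on the tray (268,269), orange disc (394,334), small open bowl (191,272). I choose the steel disc on the tray and check it in a close crop.

```bash
cat > h.py <<'E'
import numpy as np,cv2
from station import read_state, optics, env
from scipy.spatial.transform import Rotation as Ro
def cal(n):
    c=optics.get_calibration(n); f=240/np.tan(np.radians(c["fovy"])/2)
    return np.array([[f,0,c["cx"]],[0,f,c["cy"]],[0,0,1.]]),np.array(c["dist"],float),np.array(c["R"]),np.array(c["t"])
def ray(n,uv):
    K,d,R,t=cal(n); p=cv2.undistortPoints(np.array([[uv]],float),K,d)[0,0]
    return -R.T@t, R.T@np.array([p[0],p[1],1])
def onz(n,uv,z):
    o,v=ray(n,uv); return (o+v*(z-o[2])/v[2]).round(1)
def proj(n,X):
    K,d,R,t=cal(n); return cv2.projectPoints(np.array([X],float),cv2.Rodrigues(R)[0],t,K,d)[0][0,0].round(1)
def two(a,b):
    (o,u),(p,w)=ray("top",a),ray("side",b); A=np.stack([u,-w],1); s=np.linalg.lstsq(A,p-o,rcond=None)[0]
    P,Q=o+u*s[0],p+w*s[1]; return ((P+Q)/2).round(1),np.linalg.norm(P-Q).round(1)
E
python3 - <<'E'
import cv2,numpy as np
t=cv2.imread("pics/top0.png")[230:350,230:390];s=cv2.imread("pics/side0.png")[185:305,230:390]
o=np.vstack([cv2.resize(x,None,fx=5,fy=5,interpolation=cv2.INTER_CUBIC)[:,:] for x in (t,)]);cv2.imwrite("pics/t1.png",o)
cv2.imwrite("pics/s1.png",cv2.resize(s,None,fx=5,fy=5,interpolation=cv2.INTER_CUBIC))
E
```

```text
(no output)
```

View pics/t1.png

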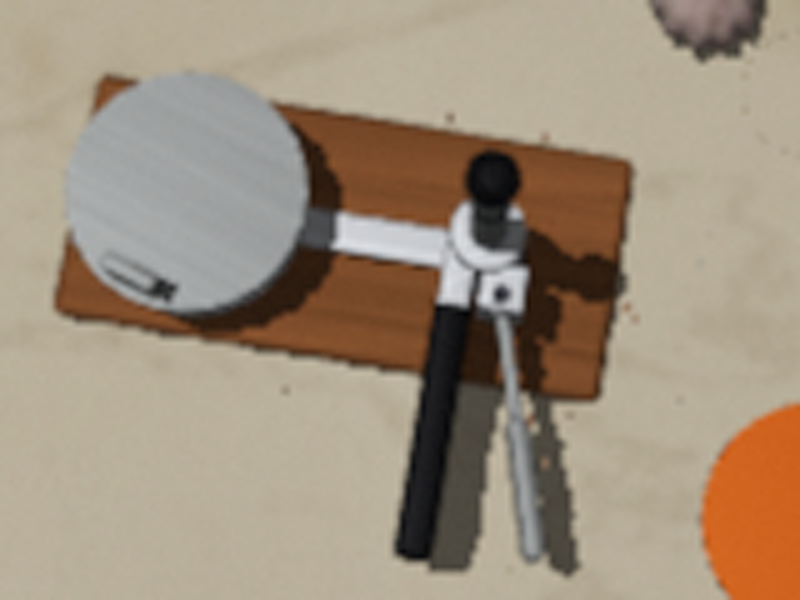

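View pics/s1.png

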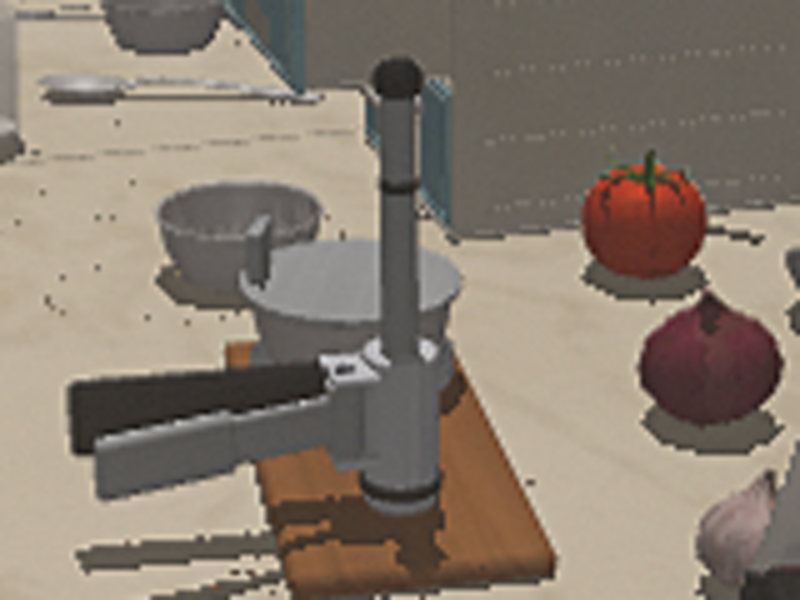

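The crops confirm it: steel disc on the tray with its tab at crop (141,278), i.e. top pixel (258,286); handle tip (313,341), lever tip (337,341); in the side view the mark band is at (309.6,222.2).

Run:
```python
from h import *
T=lambda x,y:(230+x/5-.4,230+y/5-.4)
S=lambda x,y:(230+x/5-.4,185+y/5-.4)
cap=two(T(493,178),S(398,76)); print("cap",cap)
print("lid c",onz("top",T(187.5,192),65))
print("lid two",two(T(187.5,192),S(352,280)))
print("tab top",onz("top",T(141,272),90), two(T(141,272),S(258,226)))
a=onz("top",T(107,260),90);b=onz("top",T(172,287),90);print("tab ends",a,b,(a+b)/2)
print("bar tip",onz("top",T(413,555),76),"bar in",onz("top",T(452,308),76))
print("lever tip",onz("top",T(531,558),74),"pin",onz("top",T(502,293),74), "lever in",onz("top",T(515,405),74))
print("base corners",[onz("top",T(*p),12).tolist() for p in((103,75),(630,160),(597,398),(57,312))])
P=cap[0]
# base centre-line / yaw
c=np.array([onz("top",T(*p),12) for p in((103,75),(630,160),(597,398),(57,312))]);print("edge yaw",np.degrees(np.arctan2(*(c[0]-c[1])[[1,0]])),np.degrees(np.arctan2(*(c[3]-c[2])[[1,0]])))
for base in (P[:2],):
  for z in range(140,186,5): print(z,proj("side",[*base,z]))
print("z85",proj("side",[*P[:2],85]),"z215",proj("side",[*P[:2],215]), "want mark",S(398,186),"sleeve",S(400,352))
for n in("onion","x"):pass
```

```text
cap (array([580.7, -63.6, 206.5]), np.float64(0.9))
lid c [592.9  70.   65. ]
lid two (array([594.4,  70.2,  61.7]), np.float64(2.0))
tab top [552.5  84.   90. ] (array([552.8,  84.1,  89.4]), np.float64(0.3))
tab ends [556.8  99.1  90. ] [546.9  70.2  90. ] [551.85  84.65  90.  ]
bar tip [441.2 -39.5  76. ] bar in [547.  -49.7  76. ]
lever tip [443.  -89.4  74. ] pin [555.1 -70.9  74. ] lever in [507.1 -79.2  74. ]
base corners [[655.3, 120.6, 12.0], [629.6, -127.5, 12.0], [518.6, -117.4, 12.0], [542.9, 131.5, 12.0]]
edge yaw 84.08597992870038 84.42390910185178
140 [309.2 229.9]
145 [309.2 227.7]
150 [309.2 225.5]
155 [309.2 223.3]
160 [309.2 221. ]
165 [309.1 218.8]
170 [309.1 216.5]
175 [309.1 214.3]
180 [309.1 212. ]
185 [309.1 209.7]
z85 [309.4 253.8] z215 [309.  195.9] want mark (309.20000000000005, 221.79999999999998) sleeve (309.6, 255.0)
```

```bash
cat >> h.py <<'E'
def rel(pos,yaw=None):
    "print shift (40 mm units, tool axes) and turn (10 deg units) to TCP pos, tool down with tool-y yaw (deg)"
    s=read_state(); R=Ro.from_quat(s["tool_rot"]); print("t",s["time_s"],"pos",s["eef_pos"].round(1),"w",round(s["gripper_width"],1),"F",s["gripper_force"],s["ft_force"].round(1))
    print("shift",(R.inv().apply(np.array(pos)-s["eef_pos"])/40).round(2))
    if yaw is not None:
        a=np.radians(yaw); y=np.array([np.cos(a),np.sin(a),0]); z=np.array([0,0,-1.]); T=Ro.from_matrix(np.stack([np.cross(y,z),y,z],1))
        print("twist",np.degrees((R.inv()*T).as_rotvec()/10).round(2))
E
python3 - <<'E'
from h import *
for n,p,z in(("small",(190,272),38),("orange",(394,334),3),("edge",(180,370),0),("edge2",(300,372),0),("lemon",(459,352),25),("shaker",(68,314),40),("drawer",(130,255),60)): print(n,onz("top",p,z))
print("cam side",ray("side",(320,240))[0],"free",proj("top",[470,150,0]))
g=cv2.cvtColor(cv2.imread("pics/side0.png"),6); print(g[205:262,307:313])
rel([551,85,150],-19.3)
E
```

```text
small [578.  246.9  38. ]
orange [ 469.6 -222.2    3. ]
edge [360.8 253.8   0. ]
edge2 [373.3 -15.3   0. ]
lemon [ 437.4 -363.5   25. ]
shaker [466.5 508.3  40. ]
drawer [604.7 380.3  60. ]
cam side [  311.29257025 -1008.4073875    515.81530276] free [230.7 323.9]
[[ 80  81  81  82  80  71]
 [ 84  84  84  86  82  75]
 [ 81  83  85  84  81  74]
 [ 83  83  84  83  81  74]
 [ 81  82  83  83  81  72]
 [ 82  83  83  85  80  75]
 [ 81  82  84  83  81  72]
 [ 81  81  83  82  80  72]
 [ 81  83  83  84  80  71]
 [ 81  82  84  82  81  74]
 [ 79  84  84  82  80  71]
 [ 77  83  84  84  84  72]
 [ 79  81  83  82  81  74]
 [ 79  84  84  82  78  74]
 [ 78  82  86  83  82  74]
 [ 81  86  87  87  85  80]
 [ 52  78  79  67  66  54]
 [ 37  48  48  46  43  38]
 [ 44  37  38  34  45  46]
 [ 76  83  83  81  81  70]
 [ 79  85  85  83  84  74]
 [ 76  83  85  84  81  73]
 [ 76  84  85  83  82  75]
 [ 77  82  86  83  82  75]
 [ 77  82  82  83  81  73]
 [ 77  83  84  83  80  72]
 [ 76  82  83  82  82  70]
 [ 77  82  85  83  80  70]
 [ 76  83  84  84  83  71]
 [ 77  82  84  84  83  72]
 [ 79  82  83  83  81  72]
 [ 77  82  86  84  82  72]
 [ 79  83  85  83  82  75]
 [ 78  85  85  83  81  73]
 [ 78  84  85  84  81  74]
 [ 79  81  85  86  82  73]
 [ 79  84  84  85  82  77]
 [ 76  82  85  84  82  77]
 [ 77  84  84  84  82  77]
 [ 78  82  85  83  81  77]
 [ 79  82  84  85  82  75]
 [ 78  82  84  86  82  77]
 [ 77  83  85  84  82  79]
 [ 80  85  84  84  81  79]
 [ 80  84  82  84  82  81]
 [ 82  83  86  83  83  80]
 [ 80  83  85  84  82  81]
 [ 79  82  83  84  84  78]
 [ 77  83  84  84  82  76]
 [ 78  81  83  83  81  76]
 [ 71  80  83  83  82  73]
 [ 85  81  86  89  89  86]
 [190  92  87  87  89  90]
 [123  95  97  98  99 100]
 [ 94  97  99  97  98 100]
 [ 94  99  98  98  98  99]
 [ 97  99  99  97  99  98]]
t 0.1 pos [206.2 589.2 230.1] w 85.6 F 0.0 [ 1.3 -0.  -0.1]
shift [-12.3   -9.04   2.02]
twist [-0.01  0.01  9.  ]
```

Call:
move_arm(jaw=[1, 1, 1, 1, 1, 1, 1], linear=[[-0.95, -0.7, 0], [-0.95, -0.7, 0], [-0.95, -0.7, 0], [-0.95, -0.7, 0], [-0.95, -0.7, 0], [-0.95, -0.7, 0], [-0.95, -0.7, 0]], twist=[[0, 0, 0], [0, 0, 0], [0, 0, 0], [0, 0, 0], [0, 0, 0], [0, 0, 0], [0, 0, 0]])

```text
time_s: 0.98
eef_pos: [393.1, 315.5, 230.8]
tool_rot: [0.168, 0.986, -0.0, -0.0]
ft_force: [0.4, -0.1, -0.3]
gripper_width: 85.7
gripper_force: 0.0
```

Call:
move_arm(jaw=[1, 1, 1, 1, 1, 1], linear=[[-0.95, -0.7, 0], [-0.95, -0.7, 0], [-0.95, -0.7, 0], [-0.95, -0.7, 0], [-0.95, -0.7, 0], [-0.9, -0.65, 0]], twist=[[0, 0, 0], [0, 0, 0], [0, 0, 0], [0, 0, 0], [0, 0, 0], [0, 0, 0]])

```text
time_s: 1.72
eef_pos: [551.6, 84.2, 230.7]
tool_rot: [0.168, 0.986, -0.0, -0.0]
ft_force: [0.1, 0.9, -0.1]
gripper_width: 85.5
gripper_force: 0.0
```

Call:
move_arm(jaw=[0.6, 0.6, 0.6, 0.6, 0.6, 0.6, 0.6, 0.6], linear=[[0, 0, 0], [0, 0, 0], [0, 0, 0], [0, 0, 0], [0, 0, 0], [0, 0, 0], [0, 0, 0], [0, 0, 0]], twist=[[0, 0, 1], [0, 0, 1], [0, 0, 1], [0, 0, 1], [0, 0, 1], [0, 0, 1], [0, 0, 1], [0, 0, 1]])

```text
time_s: 2.72
eef_pos: [550.8, 85.6, 230.6]
tool_rot: [0.764, 0.645, -0.001, -0.0]
ft_force: [-0.2, 0.1, 0.6]
gripper_width: 51.4
gripper_force: 0.0
```

Call:
move_arm(jaw=[0.5, 0.5, 0.5, 0.5, 0.5, 0.5], linear=[[0, 0, 0], [0, 0, 0.8], [0, 0, 0.8], [0, 0, 0.8], [0, 0, 0.8], [0, 0, 0.4]], twist=[[0, 0, 1], [0, 0, 0], [0, 0, 0], [0, 0, 0], [0, 0, 0], [0, 0, 0]])

```text
time_s: 3.48
eef_pos: [549.3, 85.6, 84.7]
tool_rot: [0.816, 0.579, -0.002, -0.001]
ft_force: [-0.3, 0.3, 0.1]
gripper_width: 42.9
gripper_force: 0.0
```

Run:
```python
from h import *
rel([551,85,70],-19.3)
b=np.array([580.7,-63.6])+8*np.array([-270,-944])/982
for z in range(150,172,3): print(z,proj("side",[*b,z]))
f=np.array([580.7,-63.6])+17*np.array([-270,-944])/982
print(proj("side",[*f,85]),proj("side",[580.7,-63.6,210]))
print(proj("top",[551,85,90]))
cv2.imwrite("pics/side1.png",cv2.resize(optics.snapshot("side")[170:300,220:400],None,fx=4,fy=4))
```

```text
t 3.475 pos [549.3  85.6  84.7] w 42.9 F 0.0 [-0.3  0.3  0.1]
shift [0.   0.05 0.37]
twist [-0.02  0.01 -0.  ]
150 [309.2 226.8]
153 [309.2 225.5]
156 [309.2 224.1]
159 [309.2 222.8]
162 [309.2 221.4]
165 [309.1 220.1]
168 [309.1 218.7]
171 [309.1 217.3]
[309.4 257. ] [309.  198.2]
[257.3 284.7]
```

View pics/side1.png

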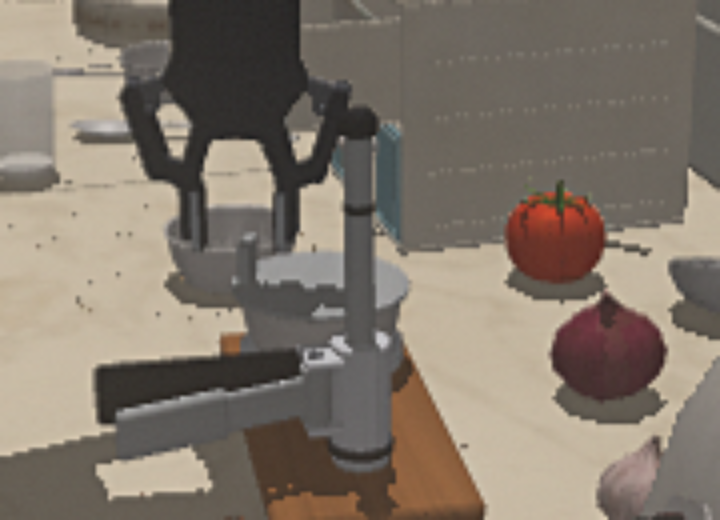

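The tab (crop (245,255)) stands between the fingers (198 and 285). I descend and grip.

Call:
move_arm(jaw=[0.5, 0.5, 0, 0, 0, 0, 0], linear=[[0, 0.05, 0.2], [0, 0, 0.17], [0, 0, 0], [0, 0, 0], [0, 0, 0], [0, 0, 0], [0, 0, 0]], twist=[[0, 0, 0], [0, 0, 0], [0, 0, 0], [0, 0, 0], [0, 0, 0], [0, 0, 0], [0, 0, 0]], newtons=50)

```text
time_s: 4.4
eef_pos: [553.6, 85.0, 72.9]
tool_rot: [0.816, 0.579, 0.0, 0.0]
ft_force: [0.6, -0.4, 0.6]
gripper_width: 6.7
gripper_force: 52.5
```

Call:
move_arm(jaw=[0, 0, 0, 0, 0, 0, 0], linear=[[0, 0, -0.2], [0, 0, -0.25], [0, 0, -0.25], [0, 0, -0.25], [0, 0, -0.25], [0, 0, 0], [0, 0, 0]], twist=[[0, 0, 0], [0.45, 0, 0], [0.45, 0, 0], [0.45, 0, 0], [0.45, 0, 0], [0, 0, 0], [0, 0, 0]])

```text
time_s: 5.28
eef_pos: [556.9, 83.6, 119.7]
tool_rot: [0.806, 0.572, -0.091, -0.128]
ft_force: [0.2, 0.2, -0.9]
gripper_width: 6.6
gripper_force: 52.3
```

Run:
```python
from h import *
rel([551,85,170],-19.3)
s=optics.snapshot("side")[150:300,220:400];cv2.imwrite("pics/side2.png",cv2.resize(s,None,fx=4,fy=4))
```

```text
t 5.275 pos [556.9  83.6 119.7] w 6.6 F 52.293296456336975 [ 0.2  0.2 -0.9]
shift [-0.01 -0.53 -1.15]
twist [-1.8  0.   0. ]
```

View pics/side2.png

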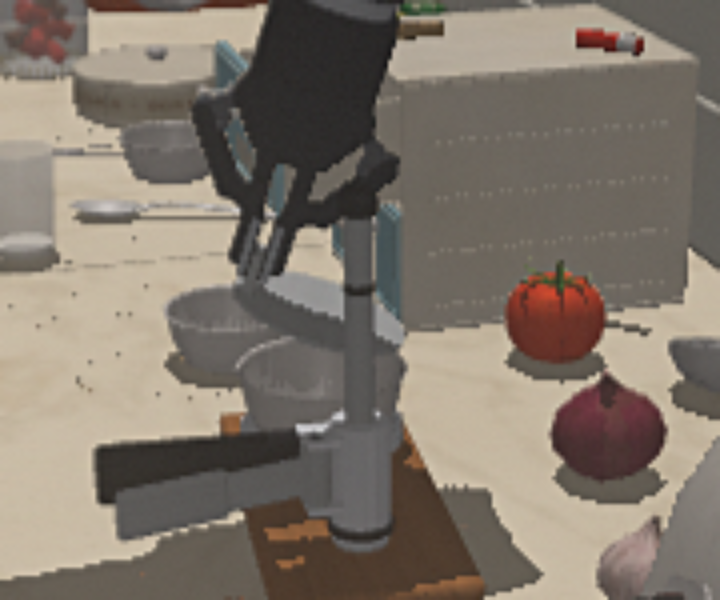

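The lid is tilted about 18° in the grip above the bowl, whose rim is at crop (320,350). Now I raise it, level it and carry it to lid centre (465,130).

Call:
move_arm(jaw=[0, 0, 0, 0, 0, 0], linear=[[0, 0, -0.6], [0, 0, -0.6], [0, 0, 0], [0, 0, 0], [0, 0, 0], [0, 0, 0]], twist=[[0, 0, 0], [-0.4, 0, 0], [-0.7, 0, 0], [-0.7, 0, 0], [0, 0, 0], [0, 0, 0]])

```text
time_s: 6.08
eef_pos: [571.4, 78.7, 165.7]
tool_rot: [0.816, 0.579, -0.0, -0.0]
ft_force: [-0.0, -0.6, -0.6]
gripper_width: 6.0
gripper_force: 52.3
```

```bash
python3 -c "
from h import *
rel([422.5,145,16],-19.3)"
```

```text
t 6.075 pos [571.4  78.7 165.7] w 6.0 F 52.28432893753052 [-0.  -0.6 -0.6]
shift [ 0.34 -4.06  3.75]
twist [-0.01  0.    0.  ]
```

Call:
move_arm(jaw=[0, 0, 0, 0, 0, 0, 0, 0], linear=[[0.06, -0.7, 0], [0.06, -0.7, 0], [0.06, -0.7, 0], [0.06, -0.7, 0], [0.06, -0.7, 0], [0.04, -0.56, 0.7], [0, 0, 0.7], [0, 0, 0.7]], twist=[[0, 0, 0], [0, 0, 0], [0, 0, 0], [0, 0, 0], [0, 0, 0], [0, 0, 0], [0, 0, 0], [0, 0, 0]])

```text
time_s: 7.08
eef_pos: [423.8, 145.1, 81.3]
tool_rot: [0.816, 0.579, 0.0, -0.0]
ft_force: [0.0, -0.3, -0.0]
gripper_width: 6.6
gripper_force: 52.3
```

Call:
move_arm(jaw=[0, 0, 0, 0, 0], linear=[[0, 0, 0.6], [0, 0, 0.5], [0, 0, 0.25], [0, 0, 0.15], [0, 0, 0]], twist=[[0, 0, 0], [0, 0, 0], [0, 0, 0], [0, 0, 0], [0, 0, 0]])

```text
time_s: 7.7
eef_pos: [423.2, 145.0, 21.8]
tool_rot: [0.816, 0.579, -0.0, -0.0]
ft_force: [0.8, -0.3, 0.2]
gripper_width: 6.8
gripper_force: 52.3
```

Call:
move_arm(jaw=[0, 0, 0], linear=[[0, 0, 0.08], [0, 0, 0.07], [0, 0, 0]], twist=[[0, 0, 0], [0, 0, 0], [0, 0, 0]])

```text
time_s: 8.07
eef_pos: [423.0, 145.1, 15.9]
tool_rot: [0.816, 0.579, 0.0, 0.0]
ft_force: [0.6, -0.3, -1.0]
gripper_width: 6.5
gripper_force: 52.3
```

Call:
move_arm(jaw=[0.15, 0.3, 0.4, 0.4, 0.4, 0.4], linear=[[0, 0, 0], [0, 0, 0], [0, 0, 0], [0, 0, 0], [0, 0, 0], [0, 0, 0]], twist=[[0, 0, 0], [0, 0, 0], [0, 0, 0], [0, 0, 0], [0, 0, 0], [0, 0, 0]])

```text
time_s: 8.82
eef_pos: [422.8, 145.1, 15.7]
tool_rot: [0.816, 0.579, -0.0, -0.0]
ft_force: [-0.8, 0.4, 1.2]
gripper_width: 34.2
gripper_force: 0.0
```

Call:
move_arm(jaw=[0.4, 0.4, 0.4, 0.4, 0.4, 0.4], linear=[[0, 0, -0.5], [0, 0, -1], [0, 0, -1], [0, 0, -1], [0, 0, -0.5], [0, 0, 0]], twist=[[0, 0, 0], [0, 0, 0], [0, 0, 0], [0, 0, 0], [0, 0, 0], [0, 0, 0]])

```text
time_s: 9.57
eef_pos: [424.4, 145.3, 177.7]
tool_rot: [0.816, 0.579, 0.002, 0.001]
ft_force: [-0.1, -0.2, 0.6]
gripper_width: 34.4
gripper_force: 0.0
```

```bash
python3 -c "
from h import *
y=np.array([.1,.995]);x=np.array([.995,-.1]);P=np.array([580.7,-63.6])
g=P-105*x; print('grip',g+y*-9, 'barmid',g+10*y)
rel([*(g+y*-9),170],84.3)
cv2.imwrite('pics/top3.png',cv2.resize(optics.snapshot('top')[200:370,140:400],None,fx=3,fy=3))"
```

```text
grip [475.325 -62.055] barmid [477.225 -43.15 ]
t 9.575 pos [424.4 145.3 177.7] w 34.4 F 0.0 [-0.1 -0.2  0.6]
shift [-4.47  2.91  0.2 ]
twist [ 3.000e-02  1.000e-02 -1.036e+01]
```

View pics/top3.png

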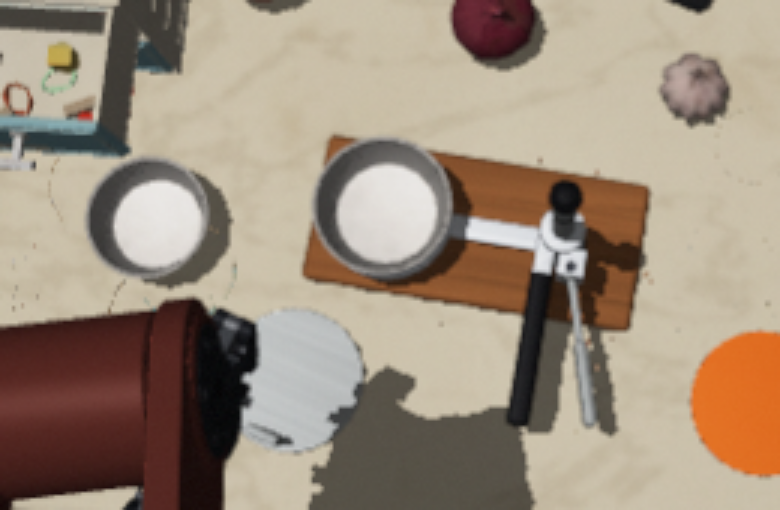

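The top view shows the lid flat on the worktop at crop (300,380), let go, and the open bowl centred on the tray at (385,210). The handle (530,350) and lever (583,350) are undisturbed.

Call:
move_arm(jaw=[1, 1, 1, 1, 1, 1], linear=[[-0.75, 0.5, 0], [-0.75, 0.5, 0], [-0.75, 0.5, 0], [-0.75, 0.5, 0], [-0.75, 0.5, 0], [-0.72, 0.4, 0.2]], twist=[[0, 0, 0], [0, 0, 0], [0, 0, 0], [0, 0, 0], [0, 0, 0], [0, 0, 0]])

```text
time_s: 10.38
eef_pos: [472.7, -63.1, 166.1]
tool_rot: [0.816, 0.578, -0.001, -0.001]
ft_force: [0.3, -0.0, 0.8]
gripper_width: 85.6
gripper_force: 0.0
```

Call:
move_arm(jaw=[1, 1, 1, 1, 1, 1, 1, 1], linear=[[0, 0, 0], [0, 0, 0], [0, 0, 0], [0, 0, 0], [0, 0, 0], [0, 0, 0], [0, 0, 0], [0, 0, 0]], twist=[[0, 0, -1], [0, 0, -1], [0, 0, -1], [0, 0, -1], [0, 0, -1], [0, 0, -1], [0, 0, -1], [0, 0, -1]])

```text
time_s: 11.38
eef_pos: [471.6, -61.6, 165.3]
tool_rot: [0.25, 0.968, 0.0, -0.002]
ft_force: [-0.0, 0.2, 0.7]
gripper_width: 85.5
gripper_force: 0.0
```

Call:
move_arm(jaw=[1, 1, 1, 1], linear=[[0, 0, 0], [0, 0, 0], [0, 0, 0], [0, 0, 0]], twist=[[0, 0, -1], [0, 0, -1], [0, 0, -0.35], [0, 0, 0]])

```text
time_s: 11.88
eef_pos: [471.8, -61.7, 165.7]
tool_rot: [0.051, 0.999, 0.0, -0.002]
ft_force: [-0.4, -0.1, 0.0]
gripper_width: 85.2
gripper_force: 0.0
```

```bash
python3 -c "
from h import *
rel([475.3,-62,100],84.3)
rel([475.3,-62,42],84.3)"
```

```text
t 11.875 pos [471.8 -61.7 165.7] w 85.2 F 0.0 [-0.4 -0.1  0. ]
shift [-0.09 -0.    1.64]
twist [ 0.   -0.02 -0.01]
t 11.875 pos [471.8 -61.7 165.7] w 85.2 F 0.0 [-0.4 -0.1  0. ]
shift [-0.1  -0.    3.09]
twist [ 0.   -0.02 -0.01]
```

Call:
move_arm(jaw=[1, 1, 1, 1, 1], linear=[[-0.09, 0, 0.8], [0, 0, 0.8], [0, 0, 0.4], [0, 0, 0.3], [0, 0, 0]], twist=[[0, 0, 0], [0, 0, 0], [0, 0, 0], [0, 0, 0], [0, 0, 0]])

```text
time_s: 12.5
eef_pos: [476.3, -62.3, 75.1]
tool_rot: [0.051, 0.999, 0.0, -0.001]
ft_force: [0.0, -0.3, -0.5]
gripper_width: 85.4
gripper_force: 0.0
```

Call:
move_arm(jaw=[1, 1, 1, 1], linear=[[0, 0, 0.3], [0, 0, 0.3], [0, 0, 0.2], [0, 0, 0]], twist=[[0, 0, 0], [0, 0, 0], [0, 0, 0], [0, 0, 0]])

```text
time_s: 13.0
eef_pos: [475.9, -62.2, 42.7]
tool_rot: [0.051, 0.999, 0.0, -0.001]
ft_force: [0.3, 0.0, 0.1]
gripper_width: 85.4
gripper_force: 0.0
```

```bash
python3 -c "
from h import *
rel([475.3,-62,42],84.3)
cv2.imwrite('pics/side4.png',cv2.resize(optics.snapshot('side')[170:320,220:400],None,fx=4,fy=4))"
```

```text
t 13.0 pos [475.9 -62.2  42.7] w 85.4 F 0.0 [0.3 0.  0.1]
shift [0.01 0.   0.02]
twist [ 0.   -0.01 -0.01]
```

View pics/side4.png

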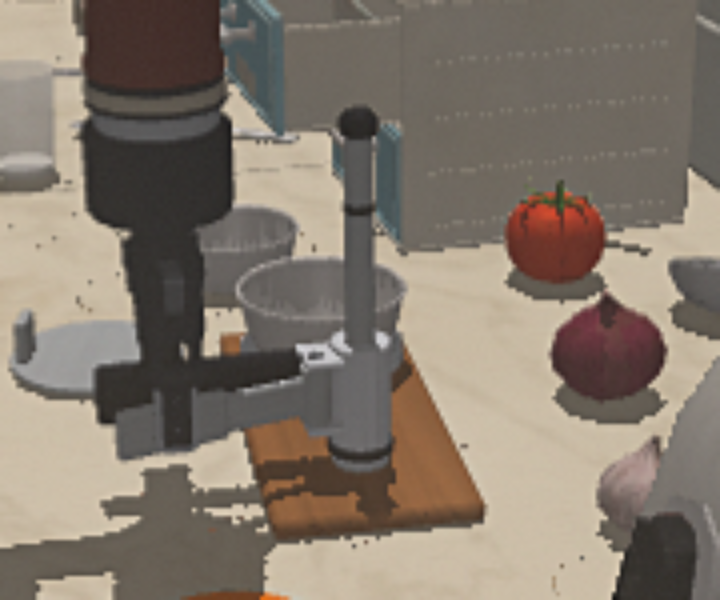

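The fingers straddle the handle and lever at mid-paddle (crop (178,405)), and the sleeve and post are clearly visible. I close gently.

Call:
move_arm(jaw=[0.8, 0.72, 0.68, 0.68], linear=[[0, 0, 0], [0, 0, 0], [0, 0, 0], [0, 0, 0]], twist=[[0, 0, 0], [0, 0, 0], [0, 0, 0], [0, 0, 0]], newtons=20)

```text
time_s: 13.55
eef_pos: [477.3, -64.4, 44.7]
tool_rot: [0.05, 0.999, -0.002, 0.0]
ft_force: [-1.5, -5.1, 3.1]
gripper_width: 58.1
gripper_force: 7.6
```

Call:
move_arm(jaw=[0.66, 0.65, 0.64, 0.64], linear=[[0, 0, 0], [0, 0, 0], [0, 0, 0], [0, 0, 0]], twist=[[0, 0, 0], [0, 0, 0], [0, 0, 0], [0, 0, 0]])

```text
time_s: 14.05
eef_pos: [477.3, -62.9, 45.2]
tool_rot: [0.051, 0.999, -0.0, 0.0]
ft_force: [-2.6, -1.5, 7.2]
gripper_width: 55.3
gripper_force: 10.7
```

Call:
move_arm(jaw=[0.64, 0.64, 0.64, 0.64, 0.64], linear=[[0, 0, -0.15], [0, 0, -0.15], [0, 0, -0.15], [0, 0, -0.15], [0, 0, 0]], twist=[[0, 0, 0], [0, 0, 0], [0, 0, 0], [0, 0, 0], [0, 0, 0]])

```text
time_s: 14.68
eef_pos: [477.1, -62.7, 68.4]
tool_rot: [0.05, 0.999, -0.0, 0.0]
ft_force: [2.3, -4.1, -3.9]
gripper_width: 54.5
gripper_force: 9.0
```

```bash
cat >> h.py <<'E'
def sleeve(save=None):
    "gray columns 306..313 medians along side rows: dark band and sleeve-top rows"
    im=optics.snapshot("side"); g=cv2.cvtColor(im,cv2.COLOR_BGR2GRAY)[200:275,307:312]; r=np.median(g,1).astype(int)
    print(list(zip(range(200,275),r.tolist())))
    if save: cv2.imwrite(save,cv2.resize(im[170:320,220:400],None,fx=4,fy=4))
E
python3 -c "
from h import *
rel([475.3,-62,117])
sleeve('pics/side5.png')"
```

```text
t 14.675 pos [477.1 -62.7  68.4] w 54.5 F 9.015358462929726 [ 2.3 -4.1 -3.9]
shift [ 0.05  0.01 -1.22]
[(200, 45), (201, 43), (202, 43), (203, 40), (204, 44), (205, 85), (206, 88), (207, 87), (208, 87), (209, 85), (210, 87), (211, 86), (212, 87), (213, 85), (214, 87), (215, 86), (216, 86), (217, 86), (218, 86), (219, 86), (220, 89), (221, 69), (222, 45), (223, 37), (224, 86), (225, 88), (226, 86), (227, 88), (228, 86), (229, 87), (230, 87), (231, 87), (232, 88), (233, 88), (234, 87), (235, 88), (236, 86), (237, 88), (238, 87), (239, 86), (240, 88), (241, 86), (242, 88), (243, 85), (244, 87), (245, 86), (246, 89), (247, 92), (248, 104), (249, 103), (250, 103), (251, 103), (252, 104), (253, 103), (254, 103), (255, 104), (256, 103), (257, 103), (258, 103), (259, 104), (260, 104), (261, 104), (262, 105), (263, 105), (264, 104), (265, 105), (266, 104), (267, 105), (268, 104), (269, 106), (270, 105), (271, 108), (272, 112), (273, 68), (274, 44)]
```

View pics/side5.png

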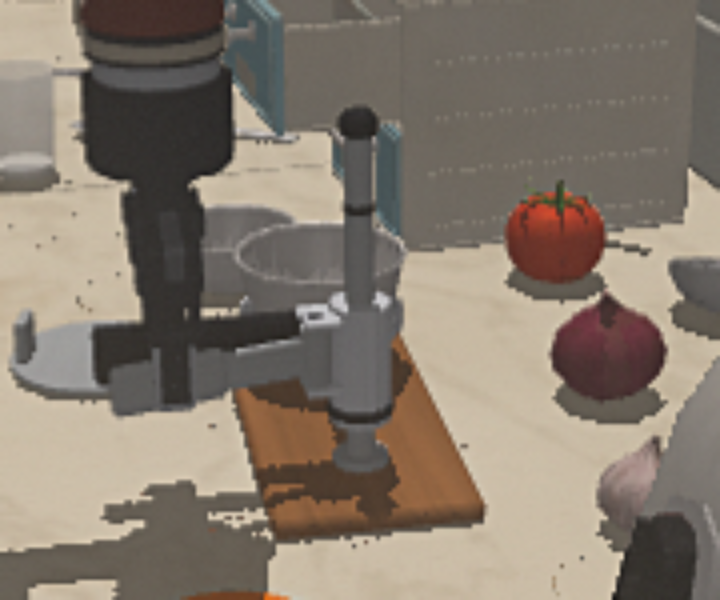

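The carriage rises with the grip: sleeve top edge now at side row 247 (it was about 257), band at row 222, lever still open. I continue slowly.

Call:
move_arm(jaw=[0.64, 0.64, 0.64, 0.64, 0.64, 0.64, 0.64, 0.64], linear=[[0, 0, -0.2], [0, 0, -0.2], [0, 0, -0.2], [0, 0, -0.2], [0, 0, -0.2], [0, 0, -0.2], [0, 0, 0], [0, 0, 0]], twist=[[0, 0, 0], [0, 0, 0], [0, 0, 0], [0, 0, 0], [0, 0, 0], [0, 0, 0], [0, 0, 0], [0, 0, 0]])

```text
time_s: 15.72
eef_pos: [476.9, -62.6, 115.5]
tool_rot: [0.05, 0.999, -0.0, 0.0]
ft_force: [2.8, -4.1, -3.9]
gripper_width: 54.7
gripper_force: 7.7
```

```bash
python3 -c "
from h import *
rel([475.3,-62,117])
u=np.array([-270,-944])/982;P=np.array([580.7,-63.6])
for z in (85,108,145,150,155,160,165): print(z,'sleeve edge',proj('side',[*(P+17*u),z]),'band',proj('side',[*(P+8*u),z]))
sleeve()"
```

```text
t 15.725 pos [476.9 -62.6 115.5] w 54.7 F 7.719454541802406 [ 2.8 -4.1 -3.9]
shift [ 0.04  0.01 -0.04]
85 sleeve edge [309.4 257. ] band [309.4 255.3]
108 sleeve edge [309.4 247. ] band [309.3 245.4]
145 sleeve edge [309.2 230.6] band [309.2 229.1]
150 sleeve edge [309.2 228.3] band [309.2 226.8]
155 sleeve edge [309.2 226.1] band [309.2 224.6]
160 sleeve edge [309.2 223.8] band [309.2 222.3]
165 sleeve edge [309.1 221.5] band [309.1 220.1]
[(200, 42), (201, 41), (202, 41), (203, 40), (204, 42), (205, 84), (206, 88), (207, 85), (208, 86), (209, 85), (210, 86), (211, 85), (212, 85), (213, 85), (214, 85), (215, 86), (216, 85), (217, 85), (218, 86), (219, 87), (220, 89), (221, 68), (222, 44), (223, 35), (224, 83), (225, 89), (226, 90), (227, 103), (228, 103), (229, 101), (230, 101), (231, 101), (232, 101), (233, 102), (234, 102), (235, 102), (236, 102), (237, 102), (238, 102), (239, 102), (240, 102), (241, 103), (242, 102), (243, 102), (244, 103), (245, 103), (246, 103), (247, 103), (248, 103), (249, 104), (250, 104), (251, 105), (252, 111), (253, 66), (254, 43), (255, 37), (256, 105), (257, 104), (258, 87), (259, 87), (260, 87), (261, 86), (262, 87), (263, 88), (264, 87), (265, 88), (266, 87), (267, 88), (268, 88), (269, 87), (270, 88), (271, 88), (272, 87), (273, 88), (274, 88)]
```

Call:
move_arm(jaw=[0.64, 0.64, 0.64, 0.64, 0.64, 0.64], linear=[[0, 0, -0.07], [0, 0, -0.08], [0, 0, 0], [0, 0, 0], [0, 0, 0], [0, 0, 0]], twist=[[0, 0, 0], [0, 0, 0], [0, 0, 0], [0, 0, 0], [0, 0, 0], [0, 0, 0]])

```text
time_s: 16.52
eef_pos: [477.0, -62.6, 121.4]
tool_rot: [0.05, 0.999, -0.0, 0.0]
ft_force: [2.7, -5.1, -3.9]
gripper_width: 55.0
gripper_force: 7.7
```

```bash
sed -i 's/200,275),r.tolist/215,262),r.tolist()[15:62] if 0 else r[15:62].tolist/' h.py; python3 -c "
from h import *
rel([475.3,-62,121.5])
sleeve()"
```

```text
t 16.525 pos [477.  -62.6 121.4] w 55.0 F 7.745158094912767 [ 2.7 -5.1 -3.9]
shift [ 0.04  0.01 -0.  ]
[(215, 86), (216, 86), (217, 85), (218, 87), (219, 86), (220, 89), (221, 66), (222, 40), (223, 88), (224, 103), (225, 102), (226, 101), (227, 102), (228, 101), (229, 101), (230, 102), (231, 102), (232, 101), (233, 102), (234, 102), (235, 102), (236, 101), (237, 102), (238, 102), (239, 103), (240, 103), (241, 102), (242, 103), (243, 103), (244, 103), (245, 104), (246, 102), (247, 104), (248, 104), (249, 108), (250, 93), (251, 51), (252, 38), (253, 64), (254, 106), (255, 93), (256, 86), (257, 87), (258, 87), (259, 88), (260, 87), (261, 87)]
```

At the mark with the lever open: sleeve edge row 223.6, expected 223.8. Now I squeeze in steps, shifting to stand +y.

Call:
move_arm(jaw=[0.61, 0.58, 0.55, 0.55], linear=[[0, 0.03, 0], [0, 0.03, 0], [0, 0.03, 0], [0, 0, 0]], twist=[[0, 0, 0], [0, 0, 0], [0, 0, 0], [0, 0, 0]], newtons=45)

```text
time_s: 17.08
eef_pos: [476.3, -58.8, 121.2]
tool_rot: [0.05, 0.999, -0.0, -0.001]
ft_force: [1.2, -3.9, -5.6]
gripper_width: 47.0
gripper_force: 8.5
```

```bash
python3 -c "
from h import *
rel([475.3,-62,121.5])
sleeve()"
```

```text
t 17.075 pos [476.3 -58.8 121.2] w 47.0 F 8.522637141868472 [ 1.2 -3.9 -5.6]
shift [ 0.02 -0.08 -0.01]
[(215, 86), (216, 86), (217, 85), (218, 86), (219, 85), (220, 88), (221, 67), (222, 41), (223, 44), (224, 89), (225, 104), (226, 101), (227, 101), (228, 101), (229, 102), (230, 101), (231, 102), (232, 103), (233, 102), (234, 101), (235, 102), (236, 102), (237, 101), (238, 103), (239, 102), (240, 103), (241, 103), (242, 103), (243, 103), (244, 103), (245, 103), (246, 103), (247, 104), (248, 103), (249, 105), (250, 110), (251, 79), (252, 47), (253, 37), (254, 83), (255, 103), (256, 89), (257, 87), (258, 88), (259, 87), (260, 87), (261, 87)]
```

Call:
move_arm(jaw=[0.52, 0.49, 0.46, 0.43, 0.4, 0.4], linear=[[0, 0.03, -0.03], [0, 0.03, -0.03], [0, 0.03, -0.03], [0, 0.03, -0.03], [0, 0.03, -0.02], [0, 0, 0]], twist=[[0, 0, 0], [0, 0, 0], [0, 0, 0], [0, 0, 0], [0, 0, 0], [0, 0, 0]])

```text
time_s: 17.88
eef_pos: [476.7, -52.5, 127.0]
tool_rot: [0.05, 0.999, 0.0, -0.001]
ft_force: [-4.1, -0.0, -3.8]
gripper_width: 34.3
gripper_force: 10.0
```

Call:
move_arm(jaw=[0.37, 0.34, 0.31, 0.28, 0.28], linear=[[0, 0.03, 0], [0, 0, 0], [0, 0, 0], [0, 0, 0], [0, 0, 0]], twist=[[0, 0, 0], [0, 0, 0], [0, 0, 0], [0, 0, 0], [0, 0, 0]])

```text
time_s: 18.5
eef_pos: [476.7, -51.6, 126.9]
tool_rot: [0.051, 0.999, -0.0, -0.001]
ft_force: [-5.5, -1.1, -4.2]
gripper_width: 30.3
gripper_force: 45.5
```

```bash
python3 -c "
from h import *
rel([475.3,-62,121.5])
sleeve()"
```

```text
t 18.5 pos [476.7 -51.6 126.9] w 30.3 F 45.50339341163635 [-5.5 -1.1 -4.2]
shift [ 0.01 -0.26  0.13]
[(215, 85), (216, 86), (217, 85), (218, 85), (219, 84), (220, 87), (221, 64), (222, 73), (223, 91), (224, 101), (225, 102), (226, 100), (227, 101), (228, 101), (229, 101), (230, 100), (231, 101), (232, 102), (233, 101), (234, 101), (235, 102), (236, 102), (237, 102), (238, 101), (239, 101), (240, 102), (241, 102), (242, 102), (243, 102), (244, 103), (245, 103), (246, 104), (247, 103), (248, 105), (249, 111), (250, 58), (251, 38), (252, 48), (253, 106), (254, 98), (255, 86), (256, 86), (257, 87), (258, 87), (259, 87), (260, 88), (261, 87)]
```

Call:
move_arm(jaw=[0.25, 0.25, 0.25, 0.25, 0.25, 0.25], linear=[[0, 0, 0.03], [0, 0, 0], [0, 0, 0], [0, 0, 0], [0, 0, 0], [0, 0, 0]], twist=[[0, 0, 0], [0, 0, 0], [0, 0, 0], [0, 0, 0], [0, 0, 0], [0, 0, 0]], newtons=60)

```text
time_s: 19.3
eef_pos: [476.7, -51.7, 125.6]
tool_rot: [0.051, 0.999, -0.0, -0.001]
ft_force: [-4.4, -0.6, -4.7]
gripper_width: 28.9
gripper_force: 63.4
```

```bash
python3 -c "
from h import *
rel([475.3,-62,121.5])
sleeve()
a=cv2.resize(optics.snapshot('top')[230:360,220:390],None,fx=2.3,fy=2.3);b=cv2.resize(optics.snapshot('side')[180:310,220:390],None,fx=2.3,fy=2.3)
cv2.imwrite('pics/end.png',np.hstack([a,b]))"
```

```text
t 19.3 pos [476.7 -51.7 125.6] w 28.9 F 63.36831450462341 [-4.4 -0.6 -4.7]
shift [ 0.01 -0.26  0.1 ]
[(215, 85), (216, 85), (217, 85), (218, 85), (219, 85), (220, 89), (221, 67), (222, 40), (223, 87), (224, 102), (225, 101), (226, 101), (227, 100), (228, 101), (229, 100), (230, 101), (231, 100), (232, 102), (233, 102), (234, 101), (235, 102), (236, 101), (237, 102), (238, 102), (239, 101), (240, 101), (241, 103), (242, 102), (243, 103), (244, 102), (245, 102), (246, 103), (247, 103), (248, 103), (249, 108), (250, 93), (251, 51), (252, 39), (253, 64), (254, 106), (255, 90), (256, 84), (257, 87), (258, 87), (259, 87), (260, 88), (261, 88)]
```

View pics/end.png

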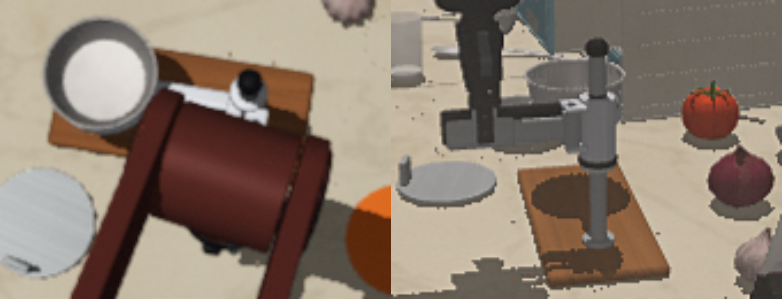

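The lever lies parallel to the handle in the grip (right half, (500,125)). The sleeve top is at the band, row 223.6. The bowl sits upright on the tray at (103,75), and the lid is on the worktop at (45,220). Handing in.

```bash
python3 -c "
from station import env
print(env.finish_job())"
```

```text
the job is handed in; nothing more can be done
None
```

The job is handed in: the lid is off and lying on the worktop, and the tray is held at the mark with the lever squeezed closed in the grip. The bowl is upright on the tray, and the hand-in gave no verdict.

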